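# Park the rolling mill's handwheel with its knob up

## Task

Park the rolling mill on the jeweller's bench: with the fingertips push its handwheel round, spoke after spoke and either way round, until the spoke that ends in a ball knob points straight up, and leave the wheel standing still like that. Push gently, never squeeze a spoke in the gripper, and leave the other things on the bench where they are.

Things in the scene. Friction and masses are not known exactly. Their poses are not given: they have to be found in the camera images.
- mill: Rolling mill bolted to the bench, origin under its centre, z up. Foot 170 (x) x 130 mm, 238 mm tall. Its handwheel stands upright on its -x side, in a plane parallel to its y-z plane, on a 24 mm axle along x. Apart from axle and hub nothing of the mill is nearer than 40 mm to the wheel's middle plane; the -x side is open.
- hub (a point): Centre of the handwheel, in its middle plane, 165 mm above the bench; it does not turn with the wheel. Axes as the mill's: z up, x along the axle into the mill, y horizontal in the wheel's plane. The hub is 48 mm across and 30 mm long; a ring of 12 mm round bar at 55 mm radius joins the five spokes, which stick out beyond it.
- knob (a point): Centre of the ball knob (steel, 36 mm diameter) on the end of one of the five spokes, 114 mm from the wheel's centre. It turns with the wheel; its own z axis points outward along that spoke.
- spoke (a point): Tip, 125 mm from the wheel's centre, of the plain spoke next to the knob spoke (at wheel value 0 it lies towards the hub's -y). All five spokes are straight round steel bars 12 mm thick, 72 degrees apart; four end plain like this one, the fifth has the knob.
- wheel (a joint): Turn of the wheel in rad; 0 or any whole number of turns: knob straight up. At value q the knob lies from the hub at y = -114 mm x sin q, z = 114 mm x cos q in the hub's axes, so it grows as the wheel's top moves to -y. It turns either way with no stops in use, with a stiff drag (0.4 N m, about 5 N at 80 mm radius), and stays where it is left.
- hammer: jeweller's hammer lying flat, 200 mm long; a bystander, origin at its middle on the bench
- jar: low closed jar, 60 mm diameter, 60 mm tall; a bystander, origin under its centre
- goblet: solid metal goblet, 64 mm across, 100 mm tall; a bystander, origin under its centre
- ingot: brass bar 70 x 25 x 12 mm; a bystander, origin under its centre
- mandrel: steel ring mandrel standing upright on a 70 mm foot, 152 mm tall; a bystander, origin under its centre
- brush: hand brush lying flat, 160 mm long; a bystander, origin at its middle on the bench
- cup: open cup, 72 mm across, 80 mm tall; a bystander, origin under its centre

How it is judged (in metres and radians):
At the end, for the whole second after the job is handed in: The knob spoke points straight up within 0.12 rad (about 7 degrees), the wheel is at rest (under 0.05 rad/s) and every bystander is within 20 mm of where it began (angle between knob's own z axis and vertical below 0.12 rad and velocity of joint wheel between -0.05 and 0.05 rad/s and distance of each of hammer, jar, goblet, ingot, mandrel, brush, cup from where it was at the start of the episode below 0.02 m); the robot touches nothing.
It fails at once if the wheel is pushed or squeezed with more than 35 N (contact force between the fingers and wheel above 35 N).
It fails at once if a bystander is moved more than 20 mm, lifted or carried (distance of any of hammer, jar, goblet, ingot, mandrel, brush, cup from where it was at the start of the episode above 0.02 m).
It also fails if it takes over 54 s, if anything falls off the work surface, if the arm or the gripper's body presses on something with over 40 N, if the wrist force passes 120 N, or if a joint passes its speed limit or range.

## Robot

A 6-joint arm with a two-finger parallel gripper is mounted at the origin on the work surface. World frame = base frame: x ahead of the robot, y to its left, z up, the work surface at z = 0. Lengths are in m, angles in degrees, forces in N, time in s.
With the tool pointing down it reaches from about 0.35 to 0.875 m from the base axis. Payload 4.2 kg.
Tool frame: the origin (TCP) lies midway between the tips of the shut fingers; the grasp point (between the pads) lies 19 mm behind it; z points along the fingers, y is the line along which they close (so a half turn about z gives the same grasp; the last joint's range is limited). The gripper opens to 87 mm and grips with 3 to 60 N. Pads are 19 mm wide; open, the fingers measure 117 mm over their backs; the gripper's body (75 mm by 190 mm) begins 51 mm behind the grasp point.
Start: joints at [81.566, 22.042, 0.453, 0, -68.411, -14.817], TCP at [0.247, 0.574, 0.223] pointing down, gripper open.
Joint ranges: [-179.83, 179.83], [-69.29, 118.12], [-61.27, 80.66], [-181.25, 117.63], [-171.15, -9.14], [-177.46, 177.46]. Speed limits (degrees/s): [159.86, 159.86, 180, 180, 180, 180].

## Interface

Orientations are given as a 3x3 rotation matrix whose columns are the frame's x, y, z axes.
In Python, from station import r, cam, job gives the robot as it stands (r), with the cameras (cam) and the job (job).
- The arm moves only by the tool hand_motion, called after "Call:" as name(argument=value, ...) on one line, values as JSON. Schema: {"type":"object","properties":{"ticks":{"type":"array","items":{"type":"array","items":{"type":"array","items":{"type":"number"},"minItems":7,"maxItems":7},"minItems":1,"maxItems":8},"minItems":1,"maxItems":1},"only":{"type":"string"},"quiet":{"type":"boolean"},"lines":{"type":"string"}},"required":["ticks"],"additionalProperties":false}. ticks is a list that holds a single list of rows (three levels of brackets), with 1 to 8 rows, each of 7 numbers: the opening from 0.0 (shut) to 1.0 (fully open), then dx, dy, dz in fractions of the full range, 1 being 0.3 m, then a rotation vector rx, ry, rz in a scale on which 1.0 is 120 degrees; each row is the pose to reach, as a shift and turn from the pose commanded when the call began, along the tool's axes at that moment; what a row does not reach only later rows make up. A row lasts 1/10 s, in which the tool goes at most 0.05 m and 8.59 degrees, less where a joint would pass 70% of its speed; a pose out of reach is approached as far as the arm can. The fingers move at their own pace and stop on an object; the grip force is fixed at half the most. Time passes only in rows, so rows that do not move let the fingers close. The tool returns the time, the measured TCP pose, the force, the opening and the grip force at its end. only (a regular expression) keeps the lines of the reply that match it, lines (a string "A,B") keeps lines A to B, and quiet returns only ok. Shift and turn numbers lie between -1 and 1, and a call with a number outside is refused. Input that does not fit is refused with a message, and nothing moves.
- r.sense(): the state, without advancing time (a new reading comes with each control period).
- cam.capture(name): name is "scene" or "top" or "wrist"; returns a dict with "pixels" (480x640x3 uint8, red, green, blue), "z_map" (480x640 float32, m along the optical axis (not along the pixel's ray), 0 where there is no reading), "K" (3x3 intrinsics, pixels), "world_from_camera" (4x4, takes a point from camera to world coordinates). Camera axes: x right, y up, looking along -z (the intrinsics and any distortion apply to the point x, -y, -z); pixel columns grow to the right and rows downward; lengths in m; the calibration is good to about 2 mm. A picture is of the moment at which its call begins.
- job.finish_job(): hands the job in; it is judged then, once.
The state is a dict: "time_s": time; "joints": joint angles; "joint_velocities": joint speeds; "effort": joint torques, N m; "tcp_pos": TCP position; "ee_rot": TCP orientation; "wrist_force": force on the tool from outside, world axes, zero at the start; "moment": the same for the moment, N m; "gripper_width": opening from 0.0 (shut) to 1.0 (fully open); "gripper_force": force on a finger pad.
Only numpy, scipy, OpenCV 4.12 (cv2) and the standard library are available. Lean on these libraries where they do the work, as an engineer would, in place of code of your own. Each camera call takes 0.05 s, during which the arm holds its last target. There are 200 camera calls.

## Working session

There is one attempt and no reset: what is moved stays moved. The work goes in short steps, Python scripts to look and compute and a tool call to move; the robot and the scene stay as the last step left them, time stands still between calls to the robot, and variables do not carry over. Pictures are saved under pics/ and viewed, at most 10 in all, crops included, and the job is handed in when it is done.

```bash
ls; mkdir -p pics; python3 - <<'E'
from station import r, cam, job
import cv2,numpy as np
for n in("scene","top"):
    c=cam.capture(n); cv2.imwrite(f"pics/{n}0.png",c["pixels"][...,::-1]); np.savez(f"{n}0.npz",**c)
    print(n,c["K"].tolist(),np.round(c["world_from_camera"],3).tolist())
s=r.sense();print(s)
E
```

```text
pics
station.py
scene [[502.6563560020012, 0.0, 310.08108414872095], [0.0, 502.6563560020012, 234.1520363170749], [0.0, 0.0, 1.0]] [[0.062, -0.722, 0.69, 1.527], [0.998, 0.045, -0.042, -0.043], [-0.001, 0.691, 0.723, 1.211], [0.0, 0.0, 0.0, 1.0]]
top [[496.32027120375295, 0.0, 322.7995618653899], [0.0, 496.32027120375295, 233.23939447557865], [0.0, 0.0, 1.0]] [[-0.124, 0.968, -0.217, 0.274], [-0.992, -0.121, 0.024, 0.022], [-0.003, 0.219, 0.976, 1.45], [0.0, 0.0, 0.0, 1.0]]
{'time_s': 0.1, 'joints': array([ 8.15658565e+01,  2.20900836e+01,  3.89709434e-01, -2.42015799e-02,
       -6.84116722e+01, -1.48144346e+01]), 'joint_velocities': array([ 0.10931506, -0.15165806,  0.18851493,  0.12793689, -0.04703859,
        0.05011193]), 'effort': array([ 3.34428360e-04, -3.91687095e+01,  1.87936360e+01,  4.23189059e+00,
        1.35195628e-02, -7.70234897e-05]), 'tcp_pos': array([0.24650203, 0.57377154, 0.22154695]), 'ee_rot': array([[ 9.18739539e-01, -3.94863525e-01, -6.75343960e-04],
       [-3.94864084e-01, -9.18737630e-01, -1.87678975e-03],
       [ 1.20611909e-04,  1.99095003e-03, -9.99998011e-01]]), 'wrist_force': array([-0.25740117, -0.38274835,  0.13614938]), 'moment': array([-0.05468957, -0.01034108, -0.00922178]), 'gripper_force': 0.0, 'gripper_width': 1.0003975220892865}
```

View pics/scene0.png

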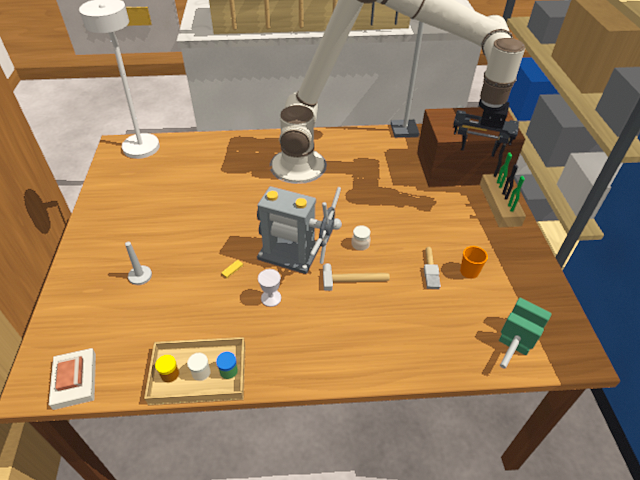

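View pics/top0.png

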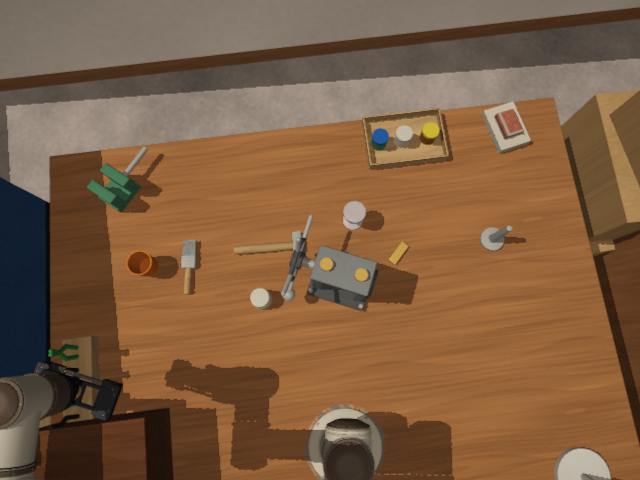

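The mill sits at scene (290,228) / top (340,277). Its wheel is at scene (330,222) / top (297,262), with the knob near top (289,294). The jar (261,298) and the hammer head (298,240) are close to the wheel. Next I fit the wheel from the depth clouds.

```bash
cat > h.py <<'E'
import numpy as np
def cloud(c):
    K=c["K"];z=c["z_map"];v,u=np.mgrid[:480,:640]
    p=np.stack([(u-K[0,2])/K[0,0]*z,-(v-K[1,2])/K[1,1]*z,-z],-1)
    T=c["world_from_camera"];w=p@T[:3,:3].T+T[:3,3]
    w[z<=0]=np.nan
    return w
E
python3 - <<'E'
from h import *
import cv2
for n,b in(("scene",(225,170,400,310)),("top",(225,200,390,320))):
    c=dict(np.load(n+"0.npz"));w=cloud(c)
    x0,y0,x1,y1=b
    im=cv2.resize(c["pixels"][y0:y1,x0:x1,::-1],None,fx=4,fy=4,interpolation=2)
    cv2.imwrite(f"pics/{n}_c.png",im)
    for (u,v) in {"scene":[(272,195),(301,203),(337,192),(327,226),(362,233),(300,230)],"top":[(289,294),(327,264),(362,275),(309,220),(297,258),(261,297)]}[n]: print(n,u,v,np.round(np.nanmedian(w[v-1:v+2,u-1:u+2].reshape(-1,3),0),3))
E
```

```text
scene 272 195 [ 0.436 -0.087  0.237]
scene 301 203 [ 0.472 -0.005  0.236]
scene 337 192 [0.423 0.103 0.228]
scene 327 226 [0.518 0.067 0.182]
scene 362 233 [0.435 0.188 0.059]
scene 300 230 [ 0.513 -0.011  0.166]
top 289 294 [0.418 0.1   0.109]
top 327 264 [ 0.465 -0.009  0.24 ]
top 362 275 [ 0.428 -0.091  0.24 ]
top 309 220 [0.598 0.022 0.179]
top 297 258 [0.495 0.063 0.222]
top 261 297 [0.424 0.181 0.059]
```

View pics/scene_c.png

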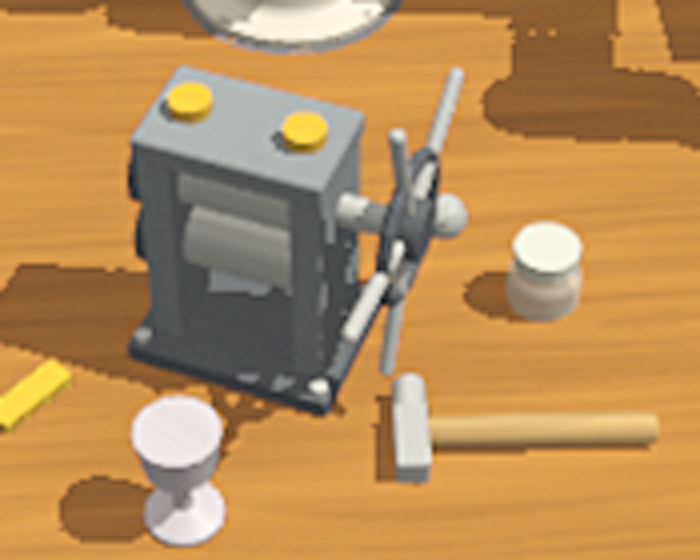

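View pics/top_c.png

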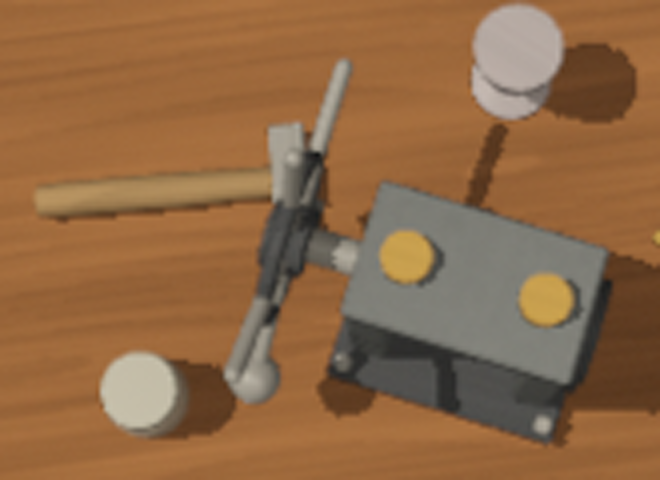

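```bash
cat > fit.py <<'E'
from h import *
from scipy.optimize import least_squares
# wheel model: spokes (capsules r6), ring, knob, hub, axle
def seg(p,a,b,rad):
    t=np.clip(((p-a)@(b-a))/((b-a)@(b-a)),0,1);return np.linalg.norm(p-a-t[:,None]*(b-a),axis=1)-rad
def sdf(p,q):
    d=[]
    for i in range(5):
        a=q+i*2*np.pi/5;u=np.array([0,-np.sin(a),np.cos(a)])
        d.append(seg(p,.02*u,(.119 if i else .114)*u,.006))
        if i==0: d.append(np.linalg.norm(p-.114*u,axis=1)-.018)
    rr=np.hypot(p[:,1],p[:,2])
    d.append(np.hypot(rr-.055,p[:,0])-.006)
    d.append(np.maximum(rr-.024,abs(p[:,0])-.015))
    return np.min(d,0)
def loc(w,x):
    c,s=np.cos(x[2]),np.sin(x[2]);d=w-np.array([x[0],x[1],x[3]])
    return np.stack([d[:,0]*c+d[:,1]*s,-d[:,0]*s+d[:,1]*c,d[:,2]],1)
def fit(w,x0,fixq=None):
    w=w.reshape(-1,3);w=w[~np.isnan(w[:,0])]
    l=loc(w,x0);k=(abs(l[:,0])<.032)&(np.hypot(l[:,1],l[:,2])<.14)&(w[:,2]>.035)
    w=w[k];best=None
    for q in (np.arange(0,2*np.pi,.2) if fixq is None else [fixq]):
        f=lambda x:sdf(loc(w,x),x[4])
        o=least_squares(f,[*x0,q],loss="soft_l1",f_scale=.003)
        if best is None or o.cost<best.cost: best=o
    return best.x,np.median(abs(sdf(loc(w,best.x),best.x[4]))),len(w)
E
python3 - <<'E'
from fit import *
x0=[.498,.067,np.arctan2(-.915,-.40),.165]
W=[cloud(dict(np.load(n+"0.npz"))) for n in("scene","top")]
for w in W+[np.concatenate(W)]:
    x,e,n=fit(w,x0);print(np.round(x,4),np.degrees(x[[2,4]])%360,e,n)
E
```

```text
[ 0.5025  0.0676 -1.9989  0.1647  2.2593] [245.47210697 129.44899003] 0.0012100391043142963 808
[ 0.4992  0.0661 -2.0014  0.1656  2.2598] [245.32717017 129.47950201] 0.0011186670535364611 829
[ 0.501   0.0669 -1.997   0.1657  2.2594] [245.57761063 129.45260632] 0.0014574772459143718 1637
```

Both views agree within 3 mm: hub at (0.501, 0.067, 0.165) and q ≈ 129.5°, with the height matching the text. The tool's x axis already lies along hub y. The plan is to use shut, vertical fingers to push the upper spokes towards hub +y, so q decreases.

The rows are not in the units I measure in: shifts go in shares of 0.3 m and turns go in shares of 120 degrees. I convert before sending: 0.24 m / 0.3 = 0.8, -0.12 m / 0.3 = -0.4.

Call:
hand_motion(ticks=[[[0,0,0,-0.1667,0,0,0],[0,0.1,0.1,-0.3,0,0,0],[0,0.2167,0.2,-0.4,0,0,0],[0,0.3333,0.3167,-0.4,0,0,0],[0,0.45,0.4167,-0.4,0,0,0],[0,0.5667,0.5167,-0.4,0,0,0],[0,0.6833,0.6333,-0.4,0,0,0],[0,0.8,0.7333,-0.4,0,0,0]]])

```text
time_s: 0.9
tcp_pos: [0.3803, 0.2751, 0.3425]
ee_rot: [[0.919, -0.394, -0.0], [-0.394, -0.919, 0.0], [-0.0, 0.0, -1.0]]
wrist_force: [1.8, -0.2, -0.0]
gripper_width: 0.356
gripper_force: 0.0
```

Call:
hand_motion(ticks=[[[0,0.1167,0.1167,0,0,0,0],[0,0.2333,0.2167,0,0,0,0],[0,0.35,0.3333,0,0,0,0],[0,0.45,0.4333,0,0,0,0],[0,0.5133,0.4833,0,0,0,0],[0,0.5133,0.4833,0,0,0,0],[0,0.5133,0.4833,0,0,0,0]]])

```text
time_s: 1.6
tcp_pos: [0.4645, 0.083, 0.3421]
ee_rot: [[0.918, -0.396, -0.001], [-0.396, -0.918, -0.0], [-0.001, 0.0, -1.0]]
wrist_force: [-0.1, 0.1, 0.2]
gripper_width: 0.006
gripper_force: 0.0
```

```bash
cat > where.py <<'E'
from fit import *
from station import r, cam, job
import sys
H=np.array([.501,.067,.1655]);a=np.radians(-24.5)
def where():
    s=r.sense();d=s["tcp_pos"]-H;y=np.array([np.cos(a),np.sin(a),0])
    R=s["ee_rot"]
    print("t",s["time_s"],"tcp in hub x,y,z",np.round([d@[y[1],-y[0],0],d@y,d[2]],4),"F",np.round(s["wrist_force"],1),"w",s["gripper_width"])
    print("hub->TCP in tool axes",np.round(-R.T@d,4),"toolx yaw",np.degrees(np.arctan2(R[1,0],R[0,0])))
where()
def q(guess=None):
    W=np.concatenate([cloud(cam.capture(n)).reshape(-1,3) for n in("scene","top")])
    l=loc(W,[.501,.067,-1.997,.1655])
    k=(abs(l[:,0])<.016)&(np.hypot(l[:,1],l[:,2])<.14)&(W[:,2]>.035);l=l[k]
    qs=np.radians(np.arange(0,360,.5));c=[np.mean(np.minimum(abs(sdf(l,x)),.006)) for x in qs]
    print("q",np.degrees(qs[np.argmin(c)]),min(c),len(l))
if len(sys.argv)>1:q()
E
python3 where.py q
```

```text
t 1.6 tcp in hub x,y,z [ 0.0006 -0.0399  0.1766] F [-0.1  0.1  0.2] w 0.006299482324390382
hub->TCP in tool axes [4.000e-02 1.000e-04 1.765e-01] toolx yaw -23.335388294280726
q 129.5 0.0016979332314162857 1132
```

Scaled: 0.1065 m / 0.3 = 0.355, 0.04 m / 0.3 = 0.1333.

Call:
hand_motion(ticks=[[[0,0,0,0.1333,0,0,0],[0,0,0,0.2667,0,0,0],[0,0,0,0.355,0,0,0],[0,0,0,0.355,0,0,0],[0,0.0667,0,0.355,0,0,0],[0,0.1,0,0.355,0,0,0],[0,0.12,0,0.355,0,0,0],[0,0.1333,0,0.355,0,0,0]]])

```text
time_s: 2.5
tcp_pos: [0.502, 0.0678, 0.2368]
ee_rot: [[0.919, -0.395, 0.001], [-0.395, -0.919, 0.001], [0.001, -0.001, -1.0]]
wrist_force: [0.4, 1.0, -0.5]
gripper_width: 0.005
gripper_force: 0.0
```

Call:
hand_motion(ticks=[[[0,0.0167,0,0,0,0,0],[0,0.0333,0,0,0,0,0],[0,0.05,0,0,0,0,0],[0,0.0667,0,0,0,0,0]]])

```text
time_s: 2.9
tcp_pos: [0.5163, 0.0602, 0.2342]
ee_rot: [[0.918, -0.395, -0.009], [-0.395, -0.919, 0.001], [-0.008, 0.002, -1.0]]
wrist_force: [-6.7, 4.9, -2.7]
gripper_width: 0.002
gripper_force: 3.4
```

```bash
python3 where.py q
```

```text
t 2.9 tcp in hub x,y,z [-0.0002  0.0167  0.0687] F [-6.7  4.9 -2.7] w 0.002449102177322866
hub->TCP in tool axes [-0.0161 -0.0004  0.0689] toolx yaw -23.290551392957585
q 119.5 0.002025218529578573 1155
```

Scaled: 0.042 m / 0.3 = 0.14, 0.04 m / 0.3 = 0.1333.

Call:
hand_motion(ticks=[[[0,0.02,0,0,0,0,0],[0,0.04,0,0,0,0,0],[0,0.06,0,0,0,0,0],[0,0.08,0,0,0,0,0],[0,0.1,0,0,0,0,0],[0,0.12,0,0,0,0,0],[0,0.1333,0,0,0,0,0],[0,0.14,0,0,0,0,0]]])

```text
time_s: 3.8
tcp_pos: [0.5555, 0.043, 0.2349]
ee_rot: [[0.919, -0.395, -0.008], [-0.395, -0.919, -0.0], [-0.007, 0.003, -1.0]]
wrist_force: [-6.3, 1.7, 0.1]
gripper_width: 0.006
gripper_force: 2.6
```

```bash
python3 where.py q
```

```text
t 3.8 tcp in hub x,y,z [-0.0007  0.0595  0.0694] F [-6.3  1.7  0.1] w 0.005878524856330419
hub->TCP in tool axes [-0.059  -0.0008  0.0698] toolx yaw -23.28505282247495
q 96.5 0.001941884253254814 1204
```

Scaled: -0.147 m / 0.3 = -0.49, -0.09 m / 0.3 = -0.3.

Call:
hand_motion(ticks=[[[0,-0.05,0,0,0,0,0],[0,-0.0667,0,-0.15,0,0,0],[0,-0.0667,0,-0.3,0,0,0],[0,-0.2,0,-0.3333,0,0,0],[0,-0.35,0,-0.3333,0,0,0],[0,-0.49,0,-0.3,0,0,0],[0,-0.49,0,-0.15,0,0,0],[0,-0.49,0,0,0,0,0]]])

```text
time_s: 4.7
tcp_pos: [0.423, 0.1021, 0.237]
ee_rot: [[0.92, -0.392, 0.006], [-0.392, -0.92, 0.004], [0.004, -0.006, -1.0]]
wrist_force: [0.1, 0.8, -0.6]
gripper_width: 0.006
gripper_force: 0.0
```

Call:
hand_motion(ticks=[[[0,0.0133,0,0,0,0,0],[0,0.0333,0,0,0,0,0],[0,0.0533,0,0,0,0,0],[0,0.0733,0,0,0,0,0],[0,0.0933,0,0,0,0,0],[0,0.1133,0,0,0,0,0]]])

```text
time_s: 5.3
tcp_pos: [0.4549, 0.0876, 0.2382]
ee_rot: [[0.919, -0.395, 0.0], [-0.395, -0.919, 0.001], [-0.0, -0.001, -1.0]]
wrist_force: [-6.1, 2.3, 4.9]
gripper_width: 0.005
gripper_force: 3.5
```

```bash
python3 where.py q
```

```text
t 5.3 tcp in hub x,y,z [ 0.0003 -0.0505  0.0727] F [-6.1  2.3  4.9] w 0.004942856209878643
hub->TCP in tool axes [0.0506 0.0008 0.0727] toolx yaw -23.291996090809665
q 89.5 0.001933859679451381 1202
```

Scaled: 0.056 m / 0.3 = 0.1867, 0.049 m / 0.3 = 0.1633.

Call:
hand_motion(ticks=[[[0,0.0233,0,0,0,0,0],[0,0.0467,0,0,0,0,0],[0,0.07,0,0,0,0,0],[0,0.0933,0,0.0033,0,0,0],[0,0.1167,0,0.0067,0,0,0],[0,0.14,0,0.0067,0,0,0],[0,0.1633,0,0.0067,0,0,0],[0,0.1867,0,0.0067,0,0,0]]])

```text
time_s: 6.2
tcp_pos: [0.5045, 0.0652, 0.2344]
ee_rot: [[0.918, -0.396, -0.004], [-0.396, -0.918, 0.0], [-0.004, 0.001, -1.0]]
wrist_force: [-6.5, 2.6, 0.6]
gripper_width: 0.003
gripper_force: 3.8
```

Call:
hand_motion(ticks=[[[0,0.0233,0,0,0,0,0],[0,0.0467,0,0,0,0,0],[0,0.07,0,0,0,0,0],[0,0.0933,0,0,0,0,0],[0,0.1167,0,0,0,0,0],[0,0.14,0,0,0,0,0],[0,0.16,0,0,0,0,0],[0,0.1733,0,0,0,0,0]]])

```text
time_s: 7.0
tcp_pos: [0.5524, 0.0448, 0.2336]
ee_rot: [[0.918, -0.396, -0.005], [-0.396, -0.918, 0.0], [-0.004, 0.002, -1.0]]
wrist_force: [-5.7, 2.1, 1.1]
gripper_width: 0.005
gripper_force: 2.5
```

```bash
python3 where.py q
```

```text
t 7.0 tcp in hub x,y,z [-0.0011  0.056   0.0681] F [-5.7  2.1  1.1] w 0.004550768162499627
hub->TCP in tool axes [-0.0557 -0.0002  0.0684] toolx yaw -23.30829935883271
q 25.5 0.0019701355122791458 1163
```

Scaled: -0.153 m / 0.3 = -0.51, -0.09 m / 0.3 = -0.3.

Call:
hand_motion(ticks=[[[0,-0.05,0,0,0,0,0],[0,-0.0667,0,-0.15,0,0,0],[0,-0.0667,0,-0.3,0,0,0],[0,-0.2,0,-0.3333,0,0,0],[0,-0.35,0,-0.3333,0,0,0],[0,-0.5,0,-0.3,0,0,0],[0,-0.51,0,-0.15,0,0,0],[0,-0.51,0,0,0,0,0]]])

```text
time_s: 7.9
tcp_pos: [0.4142, 0.107, 0.2358]
ee_rot: [[0.92, -0.392, 0.009], [-0.392, -0.92, 0.006], [0.006, -0.009, -1.0]]
wrist_force: [1.2, -0.1, -0.9]
gripper_width: 0.005
gripper_force: 0.0
```

Call:
hand_motion(ticks=[[[0,0.02,0,0,0,0,0],[0,0.04,0,0,0,0,0],[0,0.06,0,0,0,0,0],[0,0.08,0,0,0,0,0],[0,0.1,0,0,0,0,0],[0,0.12,0,0,0,0,0],[0,0.14,0,0,0,0,0],[0,0.16,0,0,0,0,0]]])

```text
time_s: 8.7
tcp_pos: [0.4584, 0.0863, 0.2368]
ee_rot: [[0.918, -0.396, 0.002], [-0.396, -0.918, 0.001], [0.001, -0.002, -1.0]]
wrist_force: [-5.4, 1.1, 4.2]
gripper_width: 0.007
gripper_force: 2.7
```

```bash
python3 where.py q
```

```text
t 8.7 tcp in hub x,y,z [ 0.0001 -0.0468  0.0713] F [-5.4  1.1  4.2] w 0.006885886812031823
hub->TCP in tool axes [0.0467 0.001  0.0713] toolx yaw -23.305751996080915
q 9.5 0.0018664008242930442 1066
```

Scaled: 0.017 m / 0.3 = 0.0567, 0.014 m / 0.3 = 0.0467.

Call:
hand_motion(ticks=[[[0,0.0167,0,0,0,0,0],[0,0.0333,0,0,0,0,0],[0,0.0467,0,0,0,0,0],[0,0.0567,0,0,0,0,0],[0,0.0567,0,0,0,0,0]]])

```text
time_s: 9.3
tcp_pos: [0.4736, 0.0798, 0.2343]
ee_rot: [[0.919, -0.395, 0.001], [-0.395, -0.919, 0.0], [0.001, -0.001, -1.0]]
wrist_force: [-1.1, -0.4, 0.7]
gripper_width: 0.005
gripper_force: 0.8
```

```bash
python3 where.py q
```

```text
t 9.3 tcp in hub x,y,z [-0.0003 -0.0302  0.0688] F [-1.1 -0.4  0.7] w 0.0047529569780974616
hub->TCP in tool axes [0.0301 0.001  0.0688] toolx yaw -23.26900941683516
q 1.0 0.0018328348586625885 1072
```

q is 1.0°. Now I back off, lift clear and check with a fresh look.

Scaled: -0.12 m / 0.3 = -0.4, -0.09 m / 0.3 = -0.3.

Call:
hand_motion(ticks=[[[0,-0.0333,0,0,0,0,0],[0,-0.1,0,0,0,0,0],[0,-0.2,0,0,0,0,0],[0,-0.2167,0,-0.15,0,0,0],[0,-0.2167,0,-0.3,0,0,0],[0,-0.2167,0,-0.4,0,0,0],[0,-0.2167,0,-0.4,0,0,0],[0,-0.2167,0,-0.4,0,0,0]]])

```text
time_s: 10.2
tcp_pos: [0.4128, 0.1059, 0.3541]
ee_rot: [[0.919, -0.394, 0.001], [-0.394, -0.919, 0.002], [0.0, -0.002, -1.0]]
wrist_force: [-0.0, 1.1, -0.3]
gripper_width: 0.007
gripper_force: 0.0
```

```bash
python3 where.py q; python3 - <<'E'
from station import r, cam, job
import cv2
c=cam.capture("scene")["pixels"][...,::-1];cv2.imwrite("pics/end.png",c)
E
```

```text
t 10.2 tcp in hub x,y,z [ 0.0012 -0.0964  0.1886] F [-0.   1.1 -0.3] w 0.006672015594926403
hub->TCP in tool axes [0.0963 0.0013 0.1887] toolx yaw -23.223712222285446
q 1.0 0.0017322631552597245 1272
```

View pics/end.png

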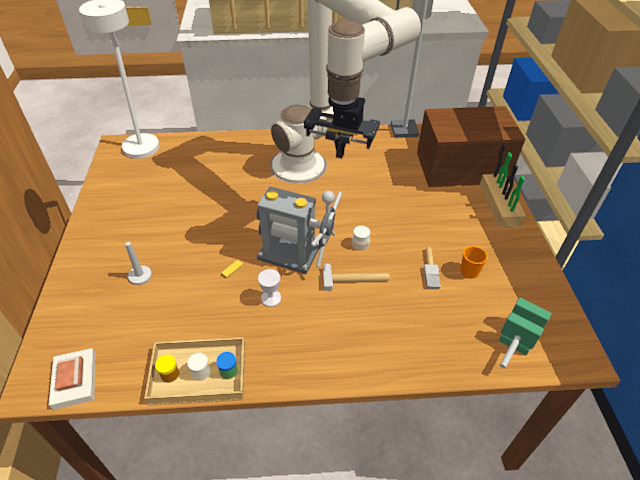

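The knob is at the top of the wheel (scene pixel 327,197). The bystanders are where they began, and the gripper is clear of everything at (340,140).

```bash
python3 -c "
from station import r, cam, job
print(job.finish_job())"
```

```text
the job is handed in; nothing more can be done
None
```

The mill is parked and the job handed in: the knob spoke measured about 1° from straight up after the gripper backed off, the wheel did not move after release, and the bystanders look unmoved in the last picture; the hand-in returned no verdict.

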